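# Stop the bench grinder and raise its counterweighted guard

### The arm

A 6-joint arm with a two-finger parallel gripper is mounted at the origin on the work surface. World frame = base frame: x ahead of the robot, y to its left, z up, the work surface at z = 0. Lengths are in m, angles in rad, forces in N, time in s.
With the tool pointing down it reaches from about 0.425 to 0.95 m from the base axis. Payload 3.5 kg.
Tool frame: the origin (TCP) lies at the very end of the fingers, on their centre line; the grasp point (between the pads) lies 19 mm behind it; z points along the fingers, y is the direction in which the jaws open and shut (so a half turn about z gives the same grasp; the last joint's range is limited). The gripper opens to 85 mm and grips with 20 to 120 N. Pads are 22 mm wide; open, the fingers measure 114 mm over their backs; the gripper's body (76 mm by 85 mm) begins 54 mm behind the grasp point. The pads swing forward as they close: fully open they stand 13 mm farther back than shut.
Start: joints at [-1.463, 0.286, 1.577, -0, 1.279, -0.15], TCP at [0.172, -0.653, 0.231] pointing down, gripper open.
Joint ranges: [-2.77, 2.77], [-0.9, 2.22], [0.21, 2.48], [-1.53, 4.67], [0.24, 2.81], [-2.84, 2.84]. Speed limits (rad/s): [2.79, 2.79, 3.14, 3.14, 3.14, 3.14].

### API

Orientations are given as a unit quaternion [x, y, z, w].
In Python, from plant import get_state, vision, ctrl, cut_out gives the robot as it stands.
- The arm moves only by the tool jog_arm, never from a script. Its argument "commands" is text: rows parted by semicolons, each of 6 numbers parted by spaces: the shift along the world's x, y, z in m, then the turn, a rotation vector about the world's x, y, z in rad. A call has 1 to 20 rows; each row is the pose to reach, as a shift and turn from the pose commanded when the call began; what a row does not reach only later rows make up. A row lasts 1/8 s, in which the tool goes at most 62.5 mm and 10.7 degrees, less where a joint would pass 70% of its speed; a pose out of reach is approached as far as the arm can. A call with a gripper value outside its range is refused whole. "gripper" is the opening in per cent of the stroke, from 0 (shut) to 100 (fully open), set as the call begins (left out, the last holds). The fingers move at their own pace and stop on an object; "grip_force" is the grip in N (left out, the last holds). Time passes only in rows, so rows that repeat a pose let the fingers close. It gives the time, the measured TCP pose, the force and the opening at its end, in the units of the state.
- get_state(): the state, without advancing time (a new reading comes with each control period).
- vision.read_camera(name): name is "scene" or "top"; returns a dict with "frame" (480x640x3 uint8, red, green, blue), "z_map" (480x640 float32, m along the optical axis (not along the pixel's ray), 0 where there is no reading), "fx", "fy", "cx", "cy" (pixels), "D" ([k1, k2, p1, p2, k3] as OpenCV has them; the pictures are not rectified), "R" (3x3) and "t" (3): a world point X has camera coordinates R X + t. Camera axes: x right, y down, z forward; pixel columns grow to the right and rows downward; lengths in m; the calibration is good to about 2 mm. A picture is of the moment at which its call begins.
- ctrl.sign_off(): hands the job in, once; it reports no verdict.
Trained networks look in the newest picture that a camera, given by its name, has taken for a name from the list of things; names that differ only in an ending like _2 or _b are one class to them, and where a whole thing is asked for, a point or a joint stands for the part that bears it (a point fixed in the world has none). Each returns a list of dicts, best first, with "conf" (0 to 1); they miss things now and then, are a little off and sometimes report something else, mostly with a low value. They report only what shows in the picture. A call takes as long as a camera call. They do not tell look-alikes from the thing itself.
- cut_out(camera, query): "pixels" (480x640 bool, what is visible of it) and "box" ([centre column, centre row, width, height] in pixels, round what is visible of it).
The state is a dict: "time": time; "qpos": joint angles; "dq": joint speeds; "joint_efforts": joint torques, N m; "eef_pos": TCP position; "tcp_rot": TCP orientation; "contact_force": force on the tool from outside, world axes, zero at the start; "wrist_torque": the same for the moment, N m; "opening": opening from 0.0 (shut) to 1.0 (fully open).
Only numpy, scipy, OpenCV 4.12 (cv2) and the standard library are available. Lean on these libraries where they do the work, as an engineer would, in place of code of your own. Each camera call takes 0.05 s, during which the arm holds its last target.

### The job

Get the bench grinder ready for a wheel change: first press the stop button, the one with the large head, fully down, and only then push the grinder's counterweighted guard arm up past its balance point so that it stays raised against its stop by itself. Fingertips are enough, nothing is to be picked up. Do not press the small start button, and leave all the loose tools and vessels on the bench where they are.

Things in the scene. Friction and masses are not known exactly. Their poses are not given: they have to be found in the camera images.
- grinder: blue-grey bench grinder, fixed to the bench, 260 mm wide (its y) and 170 mm deep (its x), 200 mm tall; origin on the bench under its middle; its -x side is the front, towards the robot, with the 146 mm grinding wheel; z up
- guard_hinge (a point): pivot of the guard arm, at the front right of the grinder, 125 mm above the bench, turning about the grinder's x axis; the point's axes are the grinder's
- guard_grip (a point): middle of the black round grip (18 mm diameter, 85 mm long, parallel to the grinder's x axis, sticking out of the arm's free end to the front), 215 mm from the pivot. The side face of the arm is 47 mm from this point towards the grinder, the free end of the grip 43 mm towards the front. The point moves with the arm
- guard_arm (a joint): guard arm: steel bar, 10 mm thick, carrying a dark guard sheet below and an iron counterweight on a stalk above the pivot. 0 = down: the bar rises 20 deg from the pivot towards the grinder's +y, grip 199 mm above the bench. Grows as the grip goes up and over towards -y; stop at 1.13 rad. Below about 0.67 rad it falls back, beyond it falls on to the stop. Needs 1 to 4 N at the grip
- stop_button_top (a point): centre of the top of the stop button's head when up: large black head, 42 mm diameter, on a grey 80 x 80 x 35 mm box fixed to the bench; 54 mm above the bench. It swaps places with the start button. The point moves with the head
- stop_button (a joint): travel of the stop button: 0 = up, 0.007 m = fully down; springs back; 4 N hold it fully down
- start_button_top (a point): centre of the top of the start button's head: small black head, 22 mm diameter, on a like box; 54 mm above the bench
- start_button (a joint): travel of the start button: 0 = up, 0.007 m = fully down
- whetstone: loose whetstone, a 45 x 110 x 25 mm brown slab lying under the guard arm; origin at the centre of its underside
- oil_bottle: loose amber bottle, 52 mm diameter, 140 mm tall, standing left of the grinder; origin at the centre of its underside
- hammer: loose hammer lying at the front left, handle along its x axis
- mug: loose white mug, 80 mm across, 90 mm tall; origin at the centre of its underside
- nail_jar: loose glass jar with a steel cap, 68 mm across, 85 mm tall; origin at the centre of its underside
- screwdriver: loose screwdriver lying near the robot, along its x axis
- wrench: loose wrench lying at the right, along its x axis
Things that resemble listed ones, but are neither listed nor needed, are in the scene too. What is shaped like the part that bears stop_button_top but pink or turquoise is not meant.

How it is judged:
On the way, in this order (a step that is already met when the one before it is completed fails the run):
1. the stop button is pressed fully down while the guard is still down (value of joint stop_button above 0.0055 m and value of joint guard_arm below 0.15 rad), for 0.1 s.
2. the guard arm is pushed up past its balance point to its stop (value of joint guard_arm above 1.05 rad), for 0.2 s.
At the end, for the whole second after the job is handed in: The guard arm stands raised at its stop by itself (above 1.05 rad) and at rest, the stop button has been pressed (at least 5.5 mm of its 7 mm) before that and let go; the start button never went down more than 3 mm and no loose thing was shifted by more than 25 mm (value of joint guard_arm above 1.05 rad and velocity of joint guard_arm between -0.05 and 0.05 rad/s and value of joint stop_button below 0.002 m); the robot touches nothing.
It fails at once if the start button is pressed (value of joint start_button above 0.003 m).
It fails at once if a loose tool or vessel is shifted or lifted (more than 25 mm) (distance of any of whetstone, oil_bottle, hammer, mug, nail_jar, screwdriver, wrench from where it was at the start of the episode above 0.025 m).
It also fails if it takes over 58 s, if anything falls off the work surface, if the arm or the gripper's body presses on something with over 40 N, if the wrist force passes 120 N, or if a joint passes its speed limit or range.

## Working session

There is one attempt and no reset: what is moved stays moved. The work goes in short steps, Python scripts to look and compute and a tool call to move; the robot and the scene stay as the last step left them, time stands still between calls to the robot, and variables do not carry over. Pictures are saved under pics/ and viewed, and the job is handed in when it is done.

Besides the shell and the picture viewer there is one more tool, called after "Request:" in YAML: its name, and indented under it one key for each argument. jog_arm: Moves the arm, as the interface text tells. Its arguments: {"type":"object","properties":{"commands":{"type":"string"},"gripper":{"type":"number"},"grip_force":{"type":"number"}},"required":["commands"]}

```bash
mkdir -p pics
cat > h.py <<'E'
import numpy as np,cv2
from plant import get_state, vision, ctrl, cut_out
def cloud(c):
    z=c["z_map"];h,w=z.shape
    K=np.array([[c["fx"],0,c["cx"]],[0,c["fy"],c["cy"]],[0,0,1]])
    u,v=np.meshgrid(np.arange(w),np.arange(h))
    p=cv2.undistortPoints(np.stack([u,v],-1).reshape(-1,1,2).astype(np.float64),K,np.array(c["D"])).reshape(h,w,2)
    P=np.dstack([p*z[...,None],z])
    X=(P-np.array(c["t"]))@np.array(c["R"])
    X[z==0]=np.nan
    return X
E
python3 - <<'E'
from h import *
print(get_state())
for n in ("scene","top"):
    c=vision.read_camera(n); cv2.imwrite(f"pics/{n}0.png",c["frame"][...,::-1])
    X=cloud(c); np.savez(f"{n}0.npz",X=X,f=c["frame"])
    for q in ["stop_button_top","start_button_top","guard_grip","guard_arm","grinder","whetstone","oil_bottle","mug","nail_jar"]:
        for r in cut_out(n,q):
            p=X[r["pixels"]]; p=p[~np.isnan(p[:,0])]
            print(n,q,round(r["conf"],2),np.round(r["box"]).astype(int), np.round(np.median(p,0),3) if len(p) else None, np.round(np.percentile(p[:,2],98),3) if len(p) else None)
E
```

```text
{'time': 0.0, 'qpos': array([-1.46302671e+00,  2.87182561e-01,  1.57816201e+00,  2.71267261e-05,
        1.27863936e+00, -1.50004855e-01]), 'dq': array([-0.00087889, -0.00192394, -0.00030604, -0.00030504, -0.00167485,
        0.00078187]), 'joint_efforts': array([ 1.98517246e-04, -4.05986774e+01, -2.92625785e+01, -2.12370414e-04,
        5.83017463e-03,  4.78247543e-06]), 'eef_pos': array([ 0.17203725, -0.65202644,  0.22994405]), 'tcp_rot': array([ 9.91705327e-01,  1.28526705e-01,  3.82281886e-05, -1.19509709e-03]), 'contact_force': array([ 0.1867971 ,  0.35813353, -0.01449008]), 'wrist_torque': array([-0.00281776,  0.04175384,  0.03127296]), 'opening': 0.9965263525826623}
scene stop_button_top 0.59 [302 191  15  11] [ 0.286 -0.335  0.056] 0.061
scene stop_button_top 0.42 [298 229  14  12] [ 0.466 -0.19   0.056] 0.061
scene start_button_top 0.21 [376 322  21  55] [0.675 0.26  0.077] 0.14
scene guard_grip 0.85 [314 238 117  69] [0.578 0.069 0.184] 0.213
scene guard_arm 0.91 [316 235 119  68] [0.579 0.069 0.186] 0.213
scene grinder 0.88 [306 271 142 133] [0.704 0.069 0.13 ] 0.206
scene
[... 652 characters left out ...]
 0.058] 0.065
top guard_grip 0.61 [321 217 125  71] [0.584 0.021 0.186] 0.215
top guard_grip 0.4 [154 192  36  35] [0.673 0.448 0.048] 0.093
top guard_arm 0.89 [319 216 120  73] [0.584 0.018 0.187] 0.215
top grinder 0.66 [318 195 122 116] [0.652 0.015 0.169] 0.211
top whetstone 0.84 [312 246  37  34] [0.513 0.002 0.025] 0.032
top whetstone 0.71 [435 264   5   6] [ 0.455 -0.327  0.058] 0.065
top oil_bottle 0.64 [223 192  27  28] [0.651 0.243 0.093] 0.144
top mug 0.75 [154 190  37  32] [0.674 0.449 0.045] 0.093
top mug 0.33 [320 217 124  74] [0.584 0.018 0.189] 0.215
top nail_jar 0.84 [447 201  32  28] [ 0.621 -0.36   0.081] 0.09
top nail_jar 0.34 [385 262  14  16] [ 0.459 -0.194  0.058] 0.064
```

View pics/scene0.png

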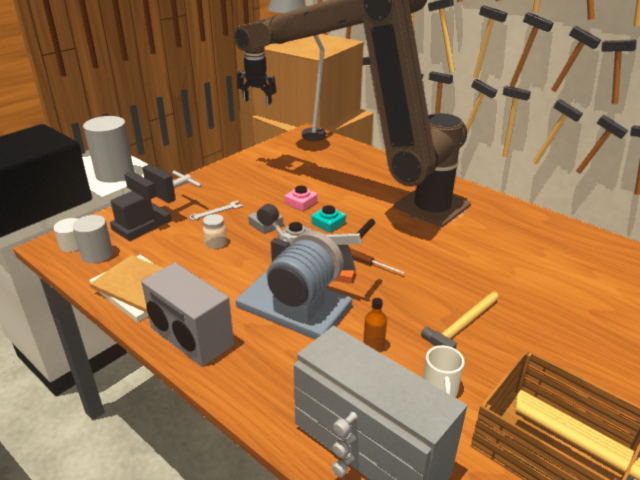

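View pics/top0.png

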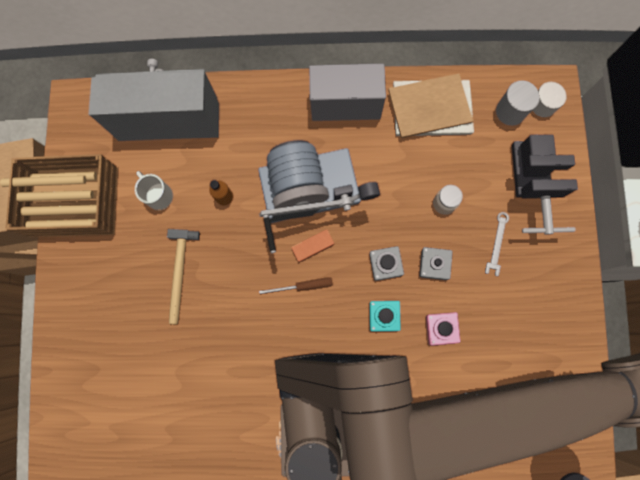

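Run:
```python
import cv2
a=cv2.imread("pics/top0.png")[225:375,340:500]
cv2.imwrite("pics/crop0.png",cv2.resize(a,None,fx=5,fy=4,interpolation=2)[:600])
a=cv2.imread("pics/top0.png")[130:270,220:400]
cv2.imwrite("pics/crop1.png",cv2.resize(a,None,fx=4,fy=4,interpolation=2))
```

```text
(no output)
```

View pics/crop0.png

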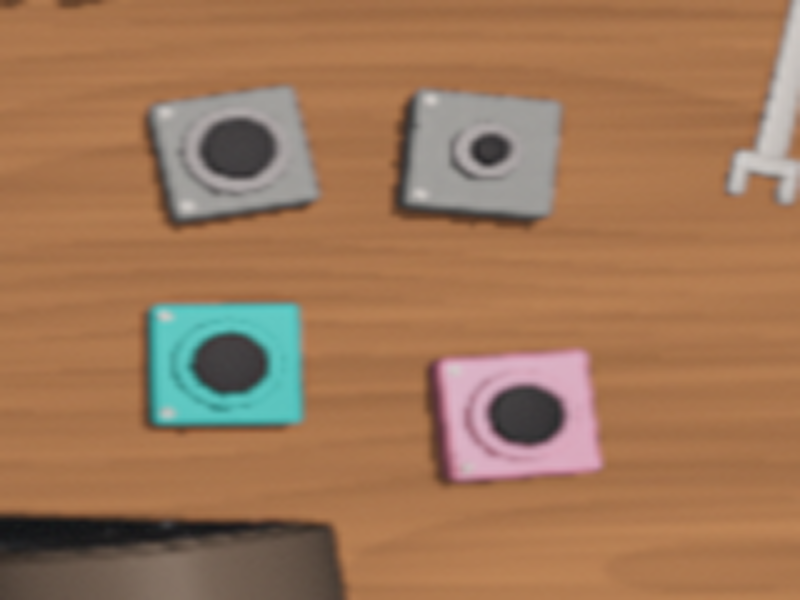

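View pics/crop1.png

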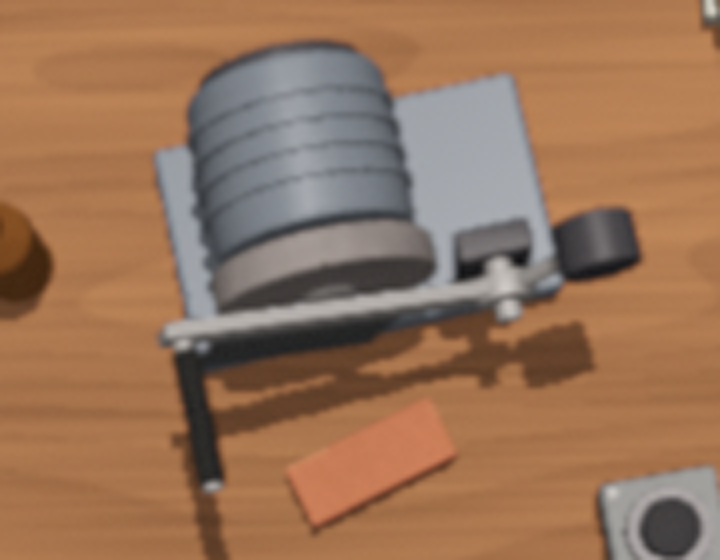

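Candidates in the top picture:
- Grey box with large head, (387,263).
- Grey box with small head, (437,263).
- Turquoise box, (386,316).
- Pink box, (445,329).

The stop button is the one at (387,263): grey box with a 42 mm head, and the crop confirms it. The start button is at (437,263). The grip runs from about (266,215) to (272,250), and the whetstone lies at (312,246). Next I measure the button and the guard.

Run:
```python
from h import *
d=np.load("top0.npz");X=d["X"];f=d["f"].astype(int)
def reg(u0,u1,v0,v1,cond):
    m=np.zeros(X.shape[:2],bool);m[v0:v1,u0:u1]=1
    m&=cond(X,f)&~np.isnan(X[...,0]);return m
dark=lambda z0,z1:(lambda X,f:(f.max(-1)<75)&(X[...,2]>z0)&(X[...,2]<z1))
for nm,a in (("stop",(370,405,248,280)),("start",(422,455,248,280))):
    m=reg(*a,dark(.045,.08)); p=X[m]; print(nm,m.sum(),p.mean(0).round(4),p.min(0).round(3),p.max(0).round(3))
    m=reg(*a,lambda X,f:(X[...,2]>.025)); p=X[m]; print(' box',((p.min(0)+p.max(0))/2).round(4), p.min(0).round(3),p.max(0).round(3))
m=reg(255,285,205,258,dark(.15,.26)); p=X[m]
o=np.argsort(p[:,0]);p=p[o];print("grip",m.sum());print(p[::max(1,len(p)//12)].round(3))
k=p[(p[:,0]>p[0,0]+.005)]
c=k.mean(0);_,_,V=np.linalg.svd(k-c);print(c,V[0],k.min(0),k.max(0))
# bar profile
m=reg(255,375,185,222,lambda X,f:(f.min(-1)>90)&(abs(f[...,0]-f[...,2])<25)&(X[...,2]>.1))
for u in range(262,372,8):
    mm=m.copy();mm[:,:u]=0;mm[:,u+3:]=0;p=X[mm]
    if len(p):print(u,np.median(p,0).round(3),p[:,2].min().round(3),p[:,2].max().round(3))
for n in ("scene","top"):
    d2=np.load(n+"0.npz");Y=d2["X"]
    m=(Y[...,0]>.38)&(Y[...,0]<.6)&(Y[...,1]>.06)&(Y[...,1]<.22)&(Y[...,2]>.15)&(Y[...,2]<.25)&(d2["f"].max(-1)<75)
    p=Y[m];print(n,m.sum())
    for x in np.arange(.42,.58,.015):
        q=p[abs(p[:,0]-x)<.0075]
        if len(q):print(x.round(3),np.median(q,0).round(3),q.min(0).round(3),q.max(0).round(3))
```

```text
stop 146 [ 0.4589 -0.1936  0.0582] [ 0.442 -0.21   0.05 ] [ 0.477 -0.177  0.066]
 box [ 0.4579 -0.1948  0.0455] [ 0.416 -0.239  0.026] [ 0.5   -0.151  0.066]
start 36 [ 0.4553 -0.3271  0.0585] [ 0.447 -0.335  0.053] [ 0.463 -0.32   0.066]
 box [ 0.4548 -0.3307  0.0457] [ 0.412 -0.374  0.025] [ 0.498 -0.288  0.066]
grip 228
[[0.475 0.099 0.206]
 [0.484 0.093 0.211]
 [0.491 0.091 0.209]
 [0.499 0.101 0.206]
 [0.506 0.103 0.209]
 [0.513 0.101 0.209]
 [0.522 0.099 0.203]
 [0.53  0.103 0.21 ]
 [0.538 0.11  0.207]
 [0.546 0.108 0.207]
 [0.551 0.099 0.203]
 [0.57  0.096 0.159]]
[0.52631885 0.09799535 0.20003494] [ 0.9000259  -0.11277214 -0.42099386] [0.48035416 0.06731812 0.15012181] [0.59700382 0.11353359 0.21430178]
262 [0.563 0.115 0.212] 0.198 0.217
270 [0.569 0.096 0.206] 0.134 0.212
278 [0.609 0.079 0.179] 0.141 0.202
286 [0.606 0.058 0.194] 0.129 0.202
294 [0.609 0.038 0.199] 0.126 0.207
302 [0.611 0.019 0.2  ] 0.134 0.208
310 [ 0.616 -0.001  0.195] 0.105 0.202
318 [ 0.621 -0.02   0.182] 0.103 0.196
326 [ 0.62  -0.039  0.152] 0.101 0.163
334 [ 0.629 -0.06   0.143] 0.137 0.152
342 [ 0
[... 378 characters left out ...]
0.519 0.098 0.201] [0.531 0.11  0.211]
0.54 [0.54  0.108 0.205] [0.533 0.099 0.201] [0.546 0.113 0.21 ]
0.555 [0.55  0.112 0.204] [0.548 0.109 0.201] [0.553 0.116 0.207]
0.57 [0.575 0.084 0.16 ] [0.57  0.068 0.151] [0.577 0.094 0.172]
top 247
0.48 [0.482 0.094 0.208] [0.475 0.087 0.201] [0.487 0.101 0.211]
0.495 [0.495 0.096 0.207] [0.488 0.089 0.2  ] [0.502 0.104 0.211]
0.51 [0.511 0.098 0.207] [0.504 0.091 0.202] [0.517 0.106 0.213]
0.525 [0.524 0.103 0.207] [0.518 0.096 0.202] [0.532 0.111 0.214]
0.54 [0.54  0.106 0.206] [0.533 0.096 0.2  ] [0.546 0.113 0.211]
0.555 [0.55  0.106 0.206] [0.548 0.099 0.201] [0.553 0.114 0.212]
0.57 [0.57  0.082 0.163] [0.567 0.062 0.15 ] [0.575 0.097 0.183]
```

Request:
jog_arm:
  commands: "0.287 0.459 -0.03 0 0 0;0.287 0.459 -0.03 0 0 0;0.287 0.459 -0.03 0 0 0;0.287 0.459 -0.03 0 0 0;0.287 0.459 -0.03 0 0 0;0.287 0.459 -0.03 0 0 0;0.287 0.459 -0.03 0 0 0;0.287 0.459 -0.03 0 0 0;0.287 0.459 -0.03 0 0 0;0.287 0.459 -0.03 0 0 0;0.287 0.459 -0.03 0 0 0;0.287 0.459 -0.03 0 0 0;0.287 0.459 -0.03 0 0 0;0.287 0.459 -0.03 0 0 0;0.287 0.459 -0.03 0 0 0;0.287 0.459 -0.03 0 0 0"
  gripper: 0

```text
time: 3.0
eef_pos: [0.4591, -0.1938, 0.2013]
tcp_rot: [0.992, 0.128, 0.0, 0.0]
contact_force: [0.2, 0.2, 0.5]
opening: 0.005
```

Request:
jog_arm:
  commands: "0 0 -0.06 0 0 0;0 0 -0.11 0 0 0;0 0 -0.13 0 0 0;0 0 -0.13 0 0 0;0 0 -0.13 0 0 0"

```text
time: 3.62
eef_pos: [0.46, -0.1942, 0.0726]
tcp_rot: [0.992, 0.129, 0.001, 0.001]
contact_force: [-0.2, -0.1, 1.2]
opening: 0.0
```

Run:
```python
from h import *
ims=[]
for n,s in (("scene",(150,270,230,390)),("top",(200,320,330,490))):
    c=vision.read_camera(n); a=c["frame"][s[0]:s[1],s[2]:s[3],::-1]; ims.append(cv2.resize(a,(640,300) if 0 else (400,300),interpolation=2))
cv2.imwrite("pics/btn1.png",np.hstack(ims)); print(get_state()["eef_pos"])
```

```text
[ 0.46030955 -0.19444362  0.07311159]
```

View pics/btn1.png

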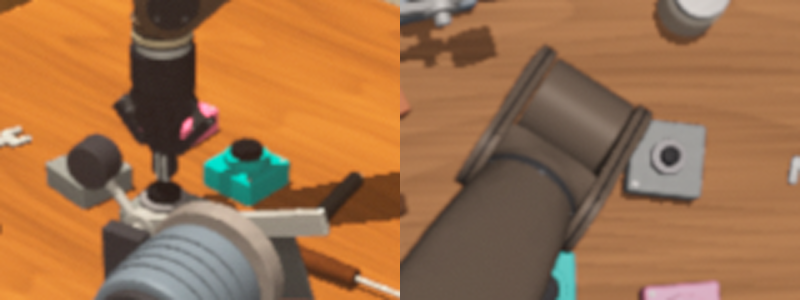

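The closed fingertips, at (165,170) in the left crop, are right above the large black head at (163,192) on the grey box. The start button, at (670,156) in the right crop, is clear. I press now.

Request:
jog_arm:
  commands: "0 0 -0.015 0 0 0;0 0 -0.02 0 0 0;0 0 -0.025 0 0 0;0 0 -0.027 0 0 0;0 0 -0.027 0 0 0;0 0 -0.027 0 0 0"

```text
time: 4.47
eef_pos: [0.4599, -0.1942, 0.0504]
tcp_rot: [0.992, 0.129, -0.002, -0.001]
contact_force: [-13.8, 7.9, 38.0]
opening: -0.001
```

Run:
```python
from h import *
ims=[]
c=vision.read_camera("scene"); a=c["frame"][170:260,250:370,::-1]
cv2.imwrite("pics/btn2.png",cv2.resize(a,(800,600),interpolation=2)); s=get_state();print(s["eef_pos"],s["contact_force"],s["wrist_torque"],s["opening"])
```

```text
[ 0.45986414 -0.19420941  0.05034866] [-14.27524625   7.81154952  38.02536495] [ 1.3371861   2.42056161 -0.04400839] -0.0013503647864584634
```

View pics/btn2.png

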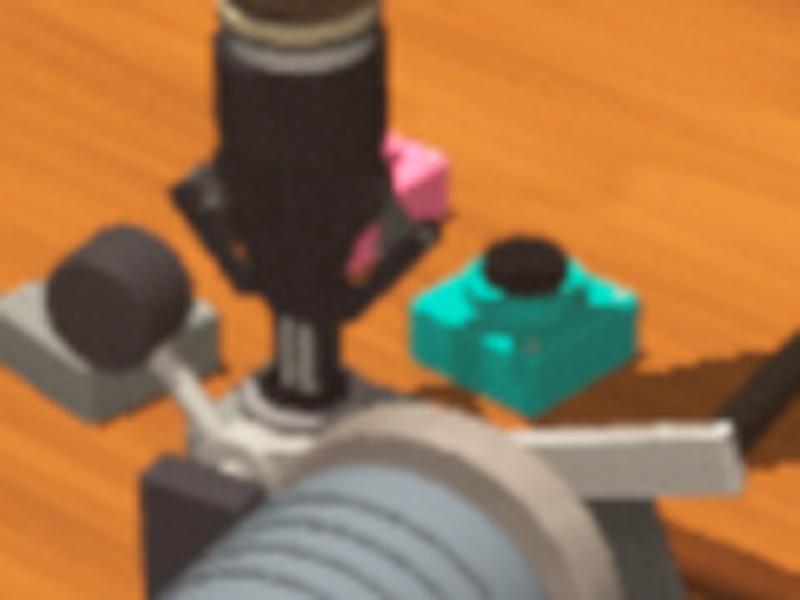

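The head is down level with its collar and the fingers carry 38 N against the 4 N needed, so the button is fully down. I lift off and go to the far (+y) side of the grip, above it.

Request:
jog_arm:
  commands: "0 0 0.05 0 0 0;0 0 0.11 0 0 0;0 0 0.17 0 0 0;0 0 0.236 0 0 0;0 0 0.236 0 0 0;0.028 0.412 0.236 0 0 0;0.028 0.412 0.236 0 0 0;0.028 0.412 0.236 0 0 0;0.028 0.412 0.236 0 0 0;0.028 0.412 0.236 0 0 0;0.028 0.412 0.236 0 0 0;0.028 0.412 0.236 0 0 0;0.028 0.412 0.236 0 0 0;0.028 0.412 0.236 0 0 0;0.028 0.412 0.236 0 0 0;0.028 0.412 0.236 0 0 0"

```text
time: 6.52
eef_pos: [0.4873, 0.2172, 0.2803]
tcp_rot: [0.992, 0.128, -0.0, 0.0]
contact_force: [-0.4, -0.6, -0.0]
opening: -0.001
```

Request:
jog_arm:
  commands: "0 0 0 -0.16 -0.03 0;0 0 0 -0.32 -0.065 0;0 0 0 -0.48 -0.1 0;0 0 0 -0.643 -0.13 0;0 0 0 -0.643 -0.13 0;0 0 0 -0.643 -0.13 0;0 0 0 -0.643 -0.13 0"

```text
time: 7.4
eef_pos: [0.4877, 0.2175, 0.2814]
tcp_rot: [0.939, 0.121, 0.023, 0.321]
contact_force: [-0.2, 0.7, 0.2]
opening: -0.0
```

Run:
```python
from h import *
from scipy.spatial.transform import Rotation as R
ims=[]
for n in ("scene","top"):
    c=vision.read_camera(n); ims.append(cv2.resize(c["frame"][100:400,150:550,::-1],(400,300)))
cv2.imwrite("pics/tilt.png",np.hstack(ims)); s=get_state();print(s["eef_pos"],s["contact_force"],s["qpos"]);print(R.from_quat(s["tcp_rot"]).as_matrix().round(3))
```

```text
[0.48754352 0.2176152  0.28123763] [-0.26136018 -1.28971054 -0.27571651] [ 0.50241793  0.09353304  1.80240386 -0.62288068  1.48920981  1.94828816]
[[ 0.97   0.212  0.121]
 [ 0.242 -0.765 -0.597]
 [-0.034  0.608 -0.793]]
```

View pics/tilt.png

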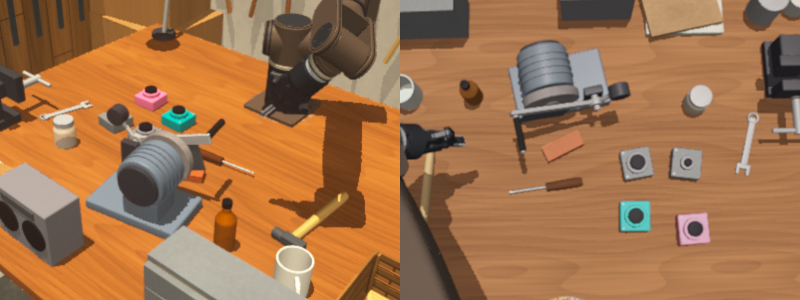

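The tool is tilted, to the left of the grip, which shows at (520,130) in the right half. All loose things and both buttons are as before. I slide the fingers under the grip, along the finger direction.

Request:
jog_arm:
  commands: "0.009 -0.044 -0.057 0 0 0;0.009 -0.044 -0.057 0 0 0;0.009 -0.044 -0.057 0 0 0;0.015 -0.071 -0.093 0 0 0;0.02 -0.098 -0.128 0 0 0;0.02 -0.098 -0.128 0 0 0;0.02 -0.098 -0.128 0 0 0"

```text
time: 8.38
eef_pos: [0.5087, 0.1215, 0.1548]
tcp_rot: [0.939, 0.121, 0.025, 0.321]
contact_force: [-0.0, -0.3, -0.7]
opening: -0.001
```

Run:
```python
from h import *
ims=[]
for n,s in (("scene",(200,320,280,440)),("top",(170,290,220,380))):
    c=vision.read_camera(n); ims.append(cv2.resize(c["frame"][s[0]:s[1],s[2]:s[3],::-1],(400,300),interpolation=2))
cv2.imwrite("pics/ins.png",np.hstack(ims)); s=get_state();print(s["eef_pos"],s["contact_force"],s["qpos"])
```

```text
[0.50870679 0.12182508 0.15493945] [ 0.09152745 -0.36635537  0.85581552] [ 0.33059385  0.15408992  1.98499698 -0.70663769  1.19890013  1.97648995]
```

View pics/ins.png

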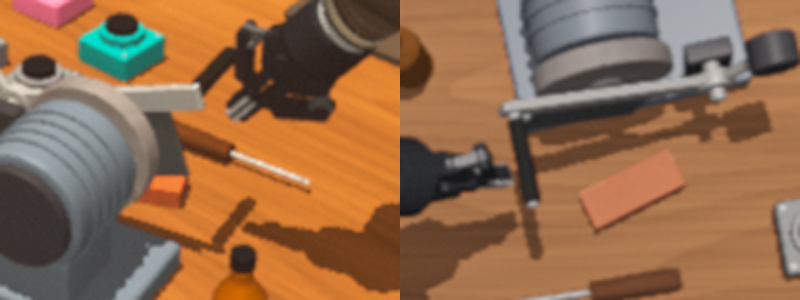

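Request:
jog_arm:
  commands: "0.002 -0.008 0.006 0 0 0;0.003 -0.016 0.012 0 0 0;0.004 -0.02 0.022 0 0 0;0.005 -0.025 0.032 0 0 0;0.006 -0.03 0.042 0 0 0;0.007 -0.034 0.051 0 0 0;0.008 -0.04 0.06 0 0 0;0.009 -0.046 0.068 0 0 0;0.01 -0.052 0.077 0 0 0;0.012 -0.059 0.085 0 0 0;0.012 -0.059 0.085 0 0 0"

```text
time: 9.85
eef_pos: [0.5195, 0.0606, 0.2383]
tcp_rot: [0.939, 0.121, 0.023, 0.322]
contact_force: [0.1, -0.3, -0.7]
opening: 0.004
```

Run:
```python
from h import *
ims=[]
for n,s in (("scene",(180,330,260,460)),("top",(150,300,210,410))):
    c=vision.read_camera(n); ims.append(cv2.resize(c["frame"][s[0]:s[1],s[2]:s[3],::-1],(400,300),interpolation=2))
cv2.imwrite("pics/push1.png",np.hstack(ims)); s=get_state();print(s["eef_pos"],s["contact_force"],s["qpos"])
```

```text
[0.51909906 0.0610722  0.23724545] [-0.25854038  0.85918446 -0.2482426 ] [ 0.21513548  0.01451374  1.96892587 -0.69613739  1.25686884  1.78523335]
```

View pics/push1.png

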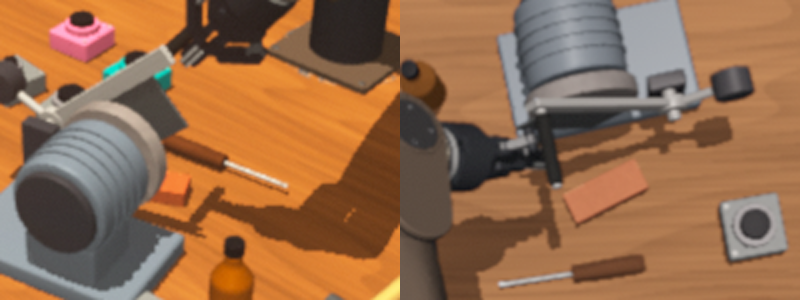

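The guard arm has risen and the fingers lie under the grip at (545,145). I carry on along the arc, past the balance point.

Request:
jog_arm:
  commands: "0.002 -0.011 0.01 0 0 0;0.004 -0.021 0.019 0 0 0;0.006 -0.032 0.028 0 0 0;0.009 -0.044 0.036 0 0 0;0.011 -0.056 0.043 0 0 0;0.014 -0.068 0.05 0 0 0;0.017 -0.081 0.055 0 0 0;0.019 -0.094 0.059 0 0 0;0.022 -0.108 0.063 0 0 0;0.024 -0.118 0.065 0 0 0;0.026 -0.129 0.067 0 0 0;0.026 -0.129 0.067 0 0 0;0.026 -0.129 0.067 0 0 0"

```text
time: 11.58
eef_pos: [0.545, -0.0676, 0.3041]
tcp_rot: [0.939, 0.122, 0.023, 0.321]
contact_force: [0.2, 0.4, 0.1]
opening: 0.0
```

Run:
```python
from h import *
ims=[]
for n,s in (("scene",(150,330,220,460)),("top",(120,300,210,450))):
    c=vision.read_camera(n); ims.append(cv2.resize(c["frame"][s[0]:s[1],s[2]:s[3],::-1],(400,300),interpolation=2))
cv2.imwrite("pics/push2.png",np.hstack(ims)); s=get_state();print(s["eef_pos"],s["contact_force"],s["qpos"])
```

```text
[ 0.54504515 -0.06731644  0.30410279] [0.24361614 0.11069851 0.24772804] [-0.03743929 -0.07282662  1.92808031 -0.6883949   1.20265192  1.50393139]
```

View pics/push2.png

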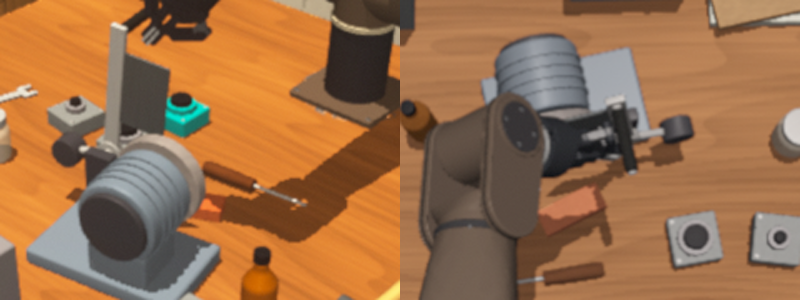

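The arm stands upright at its stop, with the fingers clear at no force. I back away towards +y and check.

Request:
jog_arm:
  commands: "-0.006 0.03 0 0 0 0;-0.015 0.07 0 0 0 0;-0.025 0.12 0.01 0 0 0;-0.04 0.17 0.03 0 0 0;-0.05 0.2 0.06 0 0 0;-0.05 0.2 0.06 0 0 0;-0.05 0.2 0.06 0 0 0;-0.05 0.2 0.06 0 0 0;-0.05 0.2 0.06 0 0 0;-0.05 0.2 0.06 0 0 0"

```text
time: 12.92
eef_pos: [0.4951, 0.1317, 0.3638]
tcp_rot: [0.939, 0.121, 0.022, 0.321]
contact_force: [-0.1, -0.3, 0.0]
opening: 0.0
```

Run:
```python
from h import *
ims=[]
for n in ("scene","top"):
    c=vision.read_camera(n); X=cloud(c); f=c["frame"]; ims.append(cv2.resize(f[100:400,150:550,::-1],(400,300)))
    Y=np.load(n+"0.npz")["X"]
    m=(f.max(-1)<75)&(X[...,0]>.48)&(X[...,0]<.6)&(X[...,1]>-.13)&(X[...,1]<0)&(X[...,2]>.3)
    p=X[m]; g=p.mean(0) if m.sum() else None; print(n,"grip",m.sum(),g, p.min(0) if m.sum() else None,p.max(0) if m.sum() else None)
    m=(f.max(-1)<75)&(abs(X[...,0]-.459)<.02)&(abs(X[...,1]+.194)<.02)&(X[...,2]>.03)
    m0=(np.load(n+"0.npz")["f"].max(-1)<75)&(abs(Y[...,0]-.459)<.02)&(abs(Y[...,1]+.194)<.02)&(Y[...,2]>.03)
    print("head z now/before",np.median(X[m][:,2]),np.median(Y[m0][:,2]))
    for q in ["whetstone","oil_bottle","mug","nail_jar","hammer","screwdriver","wrench"]:
        r=cut_out(n,q)
        if r:
            r=r[0];p=r["pixels"];print(q,round(r["conf"],2),np.nanmedian(X[p],0).round(3),np.nanmedian(Y[p],0).round(3))
cv2.imwrite("pics/fin.png",np.hstack(ims)); s=get_state();print(s["eef_pos"],s["contact_force"])
```

```text
scene grip 95 [ 0.553458   -0.07354422  0.34524341] [ 0.5165234  -0.08740401  0.33800856] [ 0.58939379 -0.06242009  0.35019372]
head z now/before 0.05718909695234877 0.05697386868486769
whetstone 0.57 [0.508 0.042 0.022] [0.516 0.05  0.023]
oil_bottle 0.92 [0.674 0.259 0.074] [0.674 0.259 0.073]
mug 0.92 [0.667 0.439 0.067] [0.668 0.439 0.068]
nail_jar 0.86 [ 0.643 -0.348  0.054] [ 0.643 -0.348  0.055]
hammer 0.6 [0.499 0.376 0.024] [0.498 0.376 0.025]
screwdriver 0.6 [0.414 0.011 0.018] [0.416 0.042 0.022]
wrench 0.72 [ 0.512 -0.507  0.006] [ 0.512 -0.505  0.006]
top grip 309 [ 0.55555025 -0.07342971  0.34393876] [ 0.51052908 -0.09059047  0.30034588] [ 0.59932172 -0.00220411  0.35340979]
head z now/before 0.058415651260558595 0.05811276820127202
whetstone 0.97 [0.513 0.002 0.025] [0.513 0.002 0.025]
oil_bottle 0.89 [0.652 0.244 0.093] [0.652 0.244 0.093]
mug 0.5 [ 0.597 -0.073  0.253] [ 0.619 -0.08   0.132]
nail_jar 0.81 [ 0.622 -0.36   0.081] [ 0.622 -0.36   0.081]
hammer 0.65 [ 0.622 -0.359  0.082] [ 0.622 -0.359  0.082]
wrench 0.58 [ 0.497 -0.504  0.007] [ 0.497 -0.504  0.007]
[0.49511587 0.13234122 0.3643405 ] [0.27924586 0.61203049 0.08577255]
```

View pics/fin.png

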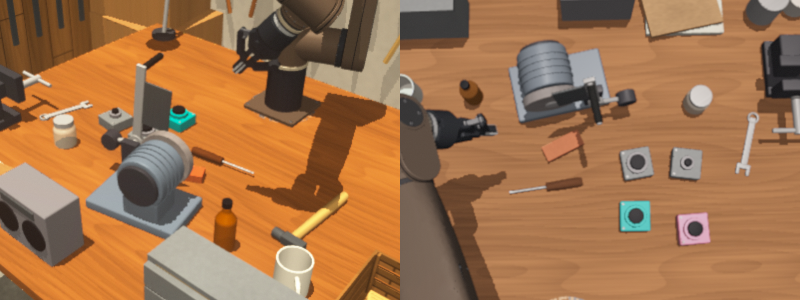

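```bash
python3 -c "
from h import *
print(ctrl.sign_off())"
```

```text
the job is handed in; nothing more can be done
None
```

I pressed the stop button first, then pushed the guard arm up past its balance point. It now stays raised against its stop with the robot clear of it. The job was handed in at about 13 s of the 58 s allowed.

- **Stop button:** I pressed the large head on the grey box at 38 N; 4 N is enough to hold it fully down. In the picture the head was level with its collar, and it has since sprung back to its old height. The measured fingertip height was 50.4 mm, where a fully pressed head should be at 47 mm. Even allowing about 2 mm for readings above the commanded height, that does not quite agree. I took the press as full because of the force and the picture, not the height.
- **Guard arm:** After I backed away, both cameras put the grip within a few millimetres of where it should be at the stop. The force on the tool was near zero. I did not measure the arm's speed; it stood upright in two pictures about 1.4 s apart.
- **Start button and loose things:** I did not touch the start button. The bottle, mug, jar, wrench and hammer measure unmoved. The whetstone is unmoved in the top view. Its scene-camera reading was off because the raised guard changed what was visible. The screwdriver's scene-camera reading was off in the same way and the top view did not detect it, but in the pictures it lies where it did. In the top view the networks mistook other things for the mug and hammer, so I disregarded those readings.

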